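# Square a birdhouse wall in the corner jig and weight it

## Task

Using only pushes with the fingertips, slide the longer of the two maple wall blocks along the bench into the corner of the dark wooden jig, so that its long face lies flat against the long fence and its end is against the short stop. Then push the round stone weight across the bench up against the middle of the block's front face, so it keeps the block there. Do not lift or tip the block or the weight, and leave the other things on the bench where they are.

Things in the scene. Friction and masses are not known exactly. Their poses are not given: they have to be found in the camera images.
- jig: Fixed L-shaped corner jig of dark wood, 30 mm high, no base plate. Origin: its inner corner at bench height; +x points roughly away from the robot. The long fence's inner face is the plane x = 0, from y = 0 to -320 mm (fence 22 mm thick, beyond it). The short stop's inner face is the plane y = 0, from x = 0 to -60 mm (stop 22 mm thick, on the +y side).
- long_block: Longer maple wall block, loose, 50 (x) by 150 (y, long axis) by 36 mm high, about 0.2 kg. Origin: centre of underside. Starts on the robot's side of the fence, clear of fence and stop, up to 30 degrees out of line. Its -x long face is the front (robot side), +x goes to the fence, the +y end to the stop. Seated, its origin is at x = -25, y = -75 mm in the jig's frame.
- weight: Squat round grey stone weight, loose, 76 mm in diameter up to 30 mm, bevelled above that, 38 mm high, about 0.45 kg. Origin: centre of its underside, z up. It starts on the robot's side of the jig. Touching the block's front face, its axis is 63 mm from the block's origin along the block's -x.
- short_block: The shorter maple wall block, a bystander, loose, 50 x 95 x 36 mm high; origin: centre of underside; long axis y. Near the outer side of the short stop.
- perch_rod: Cherry perch rod, a bystander, 12 mm thick, 160 mm long along y, lying behind the fence; origin: under its middle.
- rasp: Rasp with orange handle, a bystander, 280 mm long along x (handle to -x), 28 mm high, to the right of the work; origin: under its middle.
- glue: White glue bottle with black cap, a bystander, 54 mm in diameter, 140 mm high, standing to the left; origin: centre of underside.
- tin: Low metal screw tin, a bystander, 56 mm in diameter, 40 mm high, behind the jig's corner; origin: centre of underside.
Things that resemble listed ones, but are neither listed nor needed, are in the scene too. What is shaped like the long_block but purple is not meant.

How it is judged:
By the outcome, as a careful person would: the job done as asked, in the order asked, and still so for the second after the job is handed in, with the robot touching nothing.
It also fails if it takes over 72 s, if anything falls off the work surface, if the arm or the gripper's body presses on something with over 40 N, if the wrist force passes 120 N, or if a joint passes its speed limit or range.

## Robot

A 6-joint arm with a two-finger parallel gripper is mounted at the origin on the work surface. World frame = base frame: x ahead of the robot, y to its left, z up, the work surface at z = 0. Lengths are in m, angles in degrees, forces in N, time in s.
With the tool pointing down it reaches from about 0.25 to 0.725 m from the base axis. Payload 9.7 kg.
Tool frame: the origin (TCP) lies midway between the tips of the shut fingers; the grasp point (between the pads) lies 19 mm behind it; z points along the fingers, y is the line along which they close (so a half turn about z gives the same grasp; the last joint's range is limited). The gripper opens to 85 mm and grips with 20 to 120 N. Pads are 22 mm wide; open, the fingers measure 114 mm over their backs; the gripper's body (76 mm by 85 mm) begins 54 mm behind the grasp point. The pads swing forward as they close: fully open they stand 13 mm farther back than shut.
Start: joints at [-74.427, 4.979, 10.078, 95.1, 0, 90], TCP at [0.148, -0.53, 0.231] pointing down, gripper open.
Joint ranges: [-179.16, 179.16], [-48.56, 103.87], [-65.8, 70.77], [-126.05, 130.52], [-82.76, 87.17], [-180, 180]. Speed limits (degrees/s): [127.2, 127.2, 147.25, 180, 180, 180].

## Interface

Orientations are given as [roll, pitch, yaw] about the fixed x, y, z axes, in that order (R = Rz(yaw) Ry(pitch) Rx(roll)).
In Python, from workcell import readout, imaging, bot, spotter gives the robot as it stands.
- The arm moves only by the shell command python3 -m jog 'ROWS' [FORCE]. ROWS is JSON, a list of rows, each an object with "rotation": the turn, a rotation vector about the world's x, y, z in degrees, a list of three; "translation": the shift along the world's x, y, z in mm, a list of three; "grip": the finger opening in mm, from 0 to 85.4. In form: [{"rotation": [wx, wy, wz], "translation": [dx, dy, dz], "grip": grip}, ...]. A call has 1 to 20 rows; each row is the pose to reach, as a shift and turn from the pose commanded when the call began; what a row does not reach only later rows make up. A row lasts 1/10 s, in which the tool goes at most 50 mm and 8.59 degrees, less where a joint would pass 70% of its speed; a pose out of reach is approached as far as the arm can. A call with a gripper value outside its range is refused whole. The fingers move at their own pace and stop on an object; FORCE is the grip in N (left out, the last holds). Time passes only in rows, so rows that repeat a pose let the fingers close. It gives the time, the measured TCP pose, the force, the opening and the grip force at its end, in the units of the state.
- readout.get_obs(): the state, without advancing time (a new reading comes with each control period).
- imaging.camera(name): name is "scene" or "top"; returns (picture, depth): 480x640x3 uint8, red, green, blue; 480x640 float32, m along the optical axis (not along the pixel's ray), 0 where there is no reading.
- imaging.camera_info(name): a dict with "vertical_fov" (degrees; the focal length in pixels is half the picture's height over the tangent of half this angle, whatever the lens; pixels are square), "cx", "cy" (the principal point, pixels), "k1" (the pictures are not rectified: a ray, as slopes to the right and down, at radius r is drawn at 1 + k1 r^2 times it, then the intrinsics apply), "extrinsics" (4x4, takes a point from camera to world coordinates). Camera axes: x right, y down, z forward; pixel columns grow to the right and rows downward; lengths in m; the calibration is good to about 2 mm. A picture is of the moment at which its call begins. camera_info takes no time and is no camera call.
- bot.job_done(): hands the job in; it is judged then, once.
Trained networks look in the newest picture that a camera, given by its name, has taken for a name from the list of things; names that differ only in an ending like _2 or _b are one class to them, and where a whole thing is asked for, a point or a joint stands for the part that bears it (a point fixed in the world has none). Each returns a list of dicts, best first, with "confidence" (0 to 1); they miss things now and then, are a little off and sometimes report something else, mostly with a low value. They report only what shows in the picture. A call takes as long as a camera call. They do not tell look-alikes from the thing itself.
- spotter.spot_in(camera, target): "box" ([centre column, centre row, width, height] in pixels, round what is visible of it).
- spotter.mark_of(camera, target): "uv" ([column, row] in pixels: a listed point, or the origin of a listed thing).
The state is a dict: "time": time; "q": joint angles; "qd": joint speeds; "joint_efforts": joint torques, N m; "ee_pos": TCP position; "tcp_rot": TCP orientation; "wrist_force": force on the tool from outside, world axes, zero at the start; "torque": the same for the moment, N m; "opening": finger opening in m; "grasp_force": force on a finger pad.
Only numpy, scipy, OpenCV 4.12 (cv2) and the standard library are available. Lean on these libraries where they do the work, as an engineer would, in place of code of your own. Each camera call takes 0.05 s, during which the arm holds its last target. There are 200 camera calls.

## Working session

There is one attempt and no reset: what is moved stays moved. The work goes in short steps, Python scripts to look and compute and a shell command to move; the robot and the scene stay as the last step left them, time stands still between calls to the robot, and variables do not carry over. Pictures are saved under pics/ and viewed, at most 10 in all, crops included, and the job is handed in when it is done.

```bash
ls; mkdir -p pics
cat > h.py <<'E'
import numpy as np, cv2
from workcell import readout, imaging, bot, spotter
def K(n):
    c=imaging.camera_info(n); f=240/np.tan(np.radians(c["vertical_fov"])/2)
    return f,c["cx"],c["cy"],c["k1"],np.array(c["extrinsics"])
def ray(n,uv):
    f,cx,cy,k1,E=K(n)
    uv=np.atleast_2d(np.array(uv,float))
    p=cv2.undistortPoints(uv.reshape(-1,1,2),np.array([[f,0,cx],[0,f,cy],[0,0,1]]),np.array([k1,0,0,0,0.])).reshape(-1,2)
    return np.c_[p,np.ones(len(p))],E
def at_z(n,uv,z):
    d,E=ray(n,uv); d=d@E[:3,:3].T; o=E[:3,3]
    return o+d*((z-o[2])/d[:,2])[:,None]
def at_depth(n,uv,dep):
    d,E=ray(n,uv); return (d*np.asarray(dep).reshape(-1,1))@E[:3,:3].T+E[:3,3]
def cloud(n,dep):
    v,u=np.mgrid[:480,:640]; return at_depth(n,np.c_[u.ravel(),v.ravel()],dep.ravel()).reshape(480,640,3)
def proj(n,P):
    f,cx,cy,k1,E=K(n); p=(np.atleast_2d(P)-E[:3,3])@E[:3,:3]; s=p[:,:2]/p[:,2:]; r2=(s**2).sum(1,keepdims=True)
    return s*(1+k1*r2)*f+[cx,cy]
E
python3 - <<'E'
from h import *
for n in("top","scene"):
    im,d=imaging.camera(n); cv2.imwrite(f"pics/{n}0.png",im[...,::-1]); np.savez(f"{n}0.npz",im=im,d=d)
    i=imaging.camera_info(n); print(n,i["vertical_fov"],np.round(i["extrinsics"],3).tolist())
    for t in("jig","long_block","weight","short_block"):
        print(t,[(np.round(r["uv"],1).tolist(),round(r["confidence"],2),at_z(n,r["uv"],0).round(3)[0].tolist()) for r in spotter.mark_of(n,t)])
print(readout.get_obs())
E
```

```text
pics
top 49.998111670057 [[0.014, -0.982, 0.19, 0.332], [-1.0, -0.017, -0.013, -0.012], [0.016, -0.19, -0.982, 1.18], [0.0, 0.0, 0.0, 1.0]]
jig [([292.7, 190.0], 0.74, [0.674, 0.051, 0.0])]
long_block [([366.2, 257.1], 0.9, [0.516, -0.124, 0.0]), ([510.1, 338.4], 0.83, [0.329, -0.462, 0.0]), ([419.5, 333.4], 0.69, [0.341, -0.247, 0.0])]
weight [([271.0, 273.5], 0.56, [0.474, 0.095, 0.0])]
short_block [([243.3, 196.4], 0.96, [0.657, 0.168, 0.0])]
scene 42.87691183330029 [[0.68, 0.525, -0.512, 1.24], [0.733, -0.491, 0.471, -0.684], [-0.004, -0.695, -0.719, 1.022], [0.0, 0.0, 0.0, 1.0]]
jig [([392.1, 254.3], 0.94, [0.671, 0.055, 0.0])]
long_block [([197.0, 243.8], 0.92, [0.343, -0.248, 0.0]), ([111.5, 289.4], 0.92, [0.328, -0.463, 0.0]), ([286.5, 255.4], 0.75, [0.511, -0.121, 0.0])]
weight [([343.7, 203.5], 0.98, [0.477, 0.092, 0.0])]
short_block [([418.6, 223.5], 0.9, [0.647, 0.173, 0.0])]
{'time': 0.5, 'q': array([-7.44284869e+01,  4.97872775e+00,  1.00760635e+01,  9.50993061e+01,
        7.71457873e-04,  8.99976961e+01]), 'qd': array([-0.04074263, -0.03218279,  0.03251273, -0.05819884,  0.06642771,
       -0.01808078]), 'joint_efforts': array([ 3.17237682e-04, -5.19652998e+01,  4.64539325e+01,  1.95930610e-03,
        1.71785956e-05, -8.67461495e-06]), 'ee_pos': array([ 0.14764212, -0.52979723,  0.23126652]), 'tcp_rot': array([-1.79998030e+02, -7.71537102e-04,  1.55738170e+01]), 'wrist_force': array([-0.02184614,  0.2325118 , -0.32126486]), 'torque': array([0.05972742, 0.02041722, 0.00578005]), 'grasp_force': 0.0, 'opening': 0.08582861884434301}
```

```bash
sleep 1
```

```text
(no output)
```

View pics/top0.png

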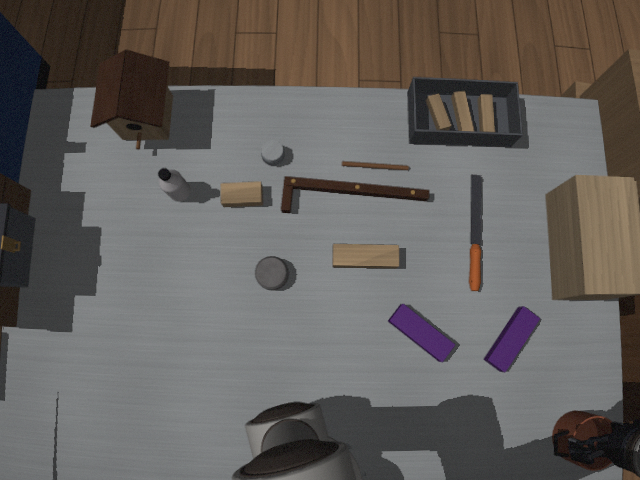

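View pics/scene0.png

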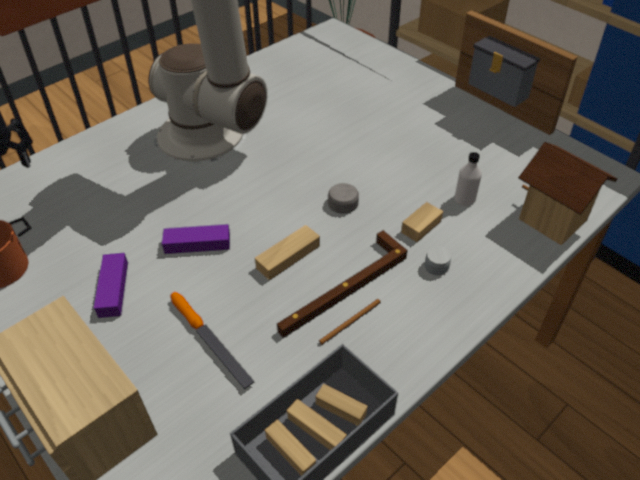

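The top picture shows the maple long block at (366,257), the jig with its corner at about (293,190), the weight at (271,273) and the short block at (242,194).

These could be taken for the long block: purple blocks at (423,333) and (512,339), maple sticks in the tray at (439,112), (463,112) and (487,112), and the short block at (242,194). By the description, (366,257) is the one I want. The tin at (273,152) could be taken for the weight, but the weight is the dark one at (271,273).

Next I'll measure and check in a crop.

```bash
cat > m.py <<'E'
from h import *
def measure(tag):
    im,d=imaging.camera("top"); P=cloud("top",d); z=P[...,2]; hsv=cv2.cvtColor(im,cv2.COLOR_RGB2HSV)
    X,Y=P[...,0],P[...,1]; out={}
    val=im.astype(int).sum(2)
    blk=(z>.03)&(z<.042)&(X>.42)&(X<.72)&(Y<.1)&(Y>-.30)&(val>250)&(hsv[...,1]>60)
    n,l,s,c=cv2.connectedComponentsWithStats(blk.astype(np.uint8)); i=1+np.argmax(s[1:,4]); r=cv2.minAreaRect(P[l==i][:,:2].astype(np.float32)*1000); out["block"]=r
    m=(z>.033)&(z<.045)&(X>.35)&(X<.65)&(Y<.2)&(Y>-.3)&(hsv[...,1]<60)&(val<330)&(d>0)
    n,l,s,c=cv2.connectedComponentsWithStats(m.astype(np.uint8)); i=1+np.argmax(s[1:,4]); out["weight"]=cv2.minEnclosingCircle(P[l==i][:,:2].astype(np.float32)*1000)+(s[i,4],)
    cv2.imwrite(f"pics/{tag}.png",cv2.resize(im[130:330,200:460,::-1],None,fx=3,fy=3))
    return im,P,out
E
python3 - <<'E'
from m import *
im,P,o=measure("crop1"); print(o)
X,Y,z=P[...,0],P[...,1],P[...,2]
j=(z>.022)&(z<.036)&(X>.55)&(X<.72)&(Y<.09)&(Y>-.3)&(im.astype(int).sum(2)<230)
Q=P[j][:,:2]*1000
f=Q[(Q[:,1]<20)]
for lo in range(-280,60,20):
    s=Q[(Q[:,1]>=lo)&(Q[:,1]<lo+20)]
    if len(s):print(lo+10,s[:,0].min().round(1),s[:,0].max().round(1))
for lo in range(590,700,10):
    s=Q[(Q[:,0]>=lo)&(Q[:,0]<lo+10)]
    if len(s):print('x',lo,s[:,1].min().round(1),s[:,1].max().round(1))
E
```

```text
{'block': ((515.8106689453125, -119.76478576660156), (49.291202545166016, 147.9120330810547), 0.03931483253836632), 'weight': ((472.087158203125, 92.28144836425781), 36.647911071777344, np.int32(757))}
-270 653.3 672.4
-250 653.7 674.7
-230 654.5 677.5
-210 656.6 678.7
-190 658.0 681.2
-170 659.1 680.7
-150 660.8 681.8
-130 661.7 683.9
-110 663.9 685.9
-90 665.2 688.2
-70 667.2 689.6
-50 668.2 689.8
-30 670.2 693.1
-10 671.8 693.2
10 672.9 695.8
30 674.7 696.2
50 617.6 699.4
x 610 56.2 74.9
x 620 56.4 74.8
x 630 54.5 73.2
x 640 54.4 73.1
x 650 -269.6 71.5
x 660 -270.1 71.7
x 670 -267.1 69.7
x 680 -180.6 70.2
x 690 -34.9 67.7
```

View pics/crop1.png

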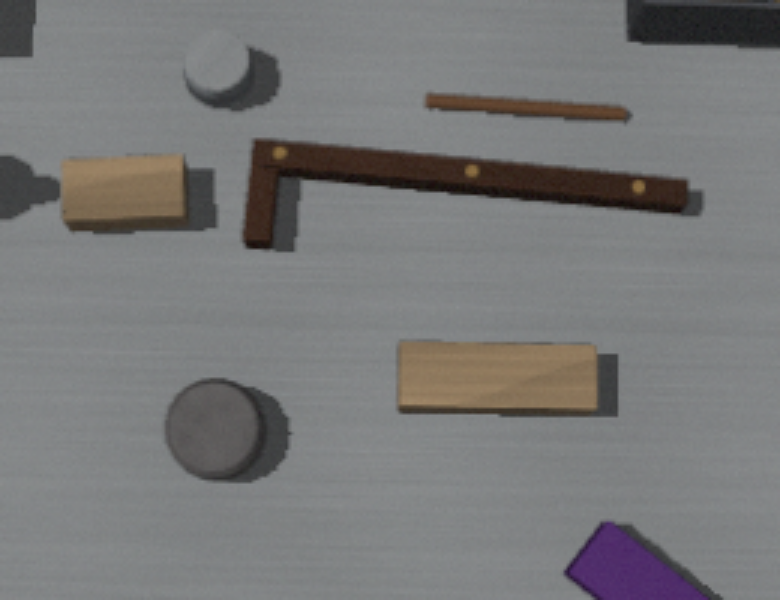

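The crop confirms the choice. It shows the long maple block at (498,376), clear of the purple block, with the stone weight at (215,428) and the jig's inner corner at (278,177).

In the world frame (mm):
- **Jig:** corner about (675, 53), yaw about -4.2°.
- **Block:** (516, -120), yaw 0.
- **Block goal:** (645, -20).
- **Weight:** (472, 92).

I'll start by reaching behind the front face with the fingers open.

```bash
python3 -m jog '[{"rotation":[0,0,-2],"translation":[30,40,0],"grip":85},{"rotation":[0,0,-4],"translation":[70,90,-10],"grip":85},{"rotation":[0,0,-6],"translation":[100,130,-20],"grip":85},{"rotation":[0,0,-8],"translation":[130,170,-30],"grip":85},{"rotation":[0,0,-10],"translation":[160,210,-40],"grip":85},{"rotation":[0,0,-12],"translation":[190,250,-60],"grip":85},{"rotation":[0,0,-14],"translation":[220,290,-80],"grip":85},{"rotation":[0,0,-15.6],"translation":[250,330,-100],"grip":85},{"rotation":[0,0,-15.6],"translation":[280,370,-120],"grip":85},{"rotation":[0,0,-15.6],"translation":[307,410,-140],"grip":85},{"rotation":[0,0,-15.6],"translation":[307,410,-140],"grip":85},{"rotation":[0,0,-15.6],"translation":[307,410,-170],"grip":85},{"rotation":[0,0,-15.6],"translation":[307,410,-200],"grip":85},{"rotation":[0,0,-15.6],"translation":[307,410,-220],"grip":85},{"rotation":[0,0,-15.6],"translation":[307,410,-229],"grip":85},{"rotation":[0,0,-15.6],"translation":[307,410,-229],"grip":85},{"rotation":[0,0,-15.6],"translation":[307,410,-229],"grip":85}]'
```

```text
time: 2.25
ee_pos: [0.4552, -0.1201, 0.0033]
tcp_rot: [180.0, -0.1, -0.0]
wrist_force: [-0.1, 0.7, 0.8]
opening: 0.0852
grasp_force: 0.0
```

```bash
python3 -m jog '[{"rotation":[0,0,0],"translation":[6,0,0],"grip":85},{"rotation":[0,0,0],"translation":[14,0,0],"grip":85},{"rotation":[0,0,0],"translation":[20,0,0],"grip":85},{"rotation":[0,0,0],"translation":[25,0,0],"grip":85},{"rotation":[0,0,0],"translation":[30,0,0],"grip":85},{"rotation":[0,0,-0.3],"translation":[36,0,0],"grip":85},{"rotation":[0,0,-0.6],"translation":[43,0,0],"grip":85},{"rotation":[0,0,-1],"translation":[50,0,0],"grip":85},{"rotation":[0,0,-1.4],"translation":[57,0,0],"grip":85},{"rotation":[0,0,-1.8],"translation":[64,0,0],"grip":85},{"rotation":[0,0,-2.2],"translation":[71,0,0],"grip":85},{"rotation":[0,0,-2.6],"translation":[78,0,0],"grip":85},{"rotation":[0,0,-3],"translation":[85,0,0],"grip":85},{"rotation":[0,0,-3.4],"translation":[92,0,0],"grip":85},{"rotation":[0,0,-3.8],"translation":[99,0,0],"grip":85},{"rotation":[0,0,-4.2],"translation":[106,0,0],"grip":85},{"rotation":[0,0,-4.2],"translation":[113,0,0],"grip":85},{"rotation":[0,0,-4.2],"translation":[119,0,0],"grip":85},{"rotation":[0,0,-4.2],"translation":[124,0,0],"grip":85},{"rotation":[0,0,-4.2],"translation":[128,0,0],"grip":85}]'
python3 - <<'E'
from m import *
print(measure("c2")[2])
E
```

```text
time: 4.25
ee_pos: [0.5831, -0.1198, 0.0023]
tcp_rot: [180.0, 0.0, -4.2]
wrist_force: [-1.7, 0.2, 2.6]
opening: 0.0851
grasp_force: 1.2
{'block': ((629.4375, -63.44550323486328), (29.377620697021484, 34.597835540771484), 82.9756088256836), 'weight': ((472.4154968261719, 91.80490112304688), 37.420440673828125, np.int32(772))}
```

```bash
python3 -m jog '[{"rotation":[0,0,0],"translation":[3,0,0],"grip":85},{"rotation":[0,0,0],"translation":[6,0,0],"grip":85},{"rotation":[0,0,0],"translation":[9,0,0],"grip":85},{"rotation":[0,0,0],"translation":[12,0,0],"grip":85},{"rotation":[0,0,0],"translation":[14,0,0],"grip":85},{"rotation":[0,0,0],"translation":[15,0,0],"grip":85}]'
```

```text
time: 4.9
ee_pos: [0.5979, -0.1198, 0.0023]
tcp_rot: [-180.0, -0.0, -4.2]
wrist_force: [-1.9, -0.5, 0.9]
opening: 0.0845
grasp_force: 0.9
```

```bash
python3 -m jog '[{"rotation":[0,0,0],"translation":[1,0,0],"grip":85},{"rotation":[0,0,0],"translation":[2,0,0],"grip":85},{"rotation":[0,0,0],"translation":[3,0,0],"grip":85}]'
```

```text
time: 5.2
ee_pos: [0.6007, -0.1198, 0.0023]
tcp_rot: [-180.0, -0.0, -4.2]
wrist_force: [-0.6, 0.3, -0.8]
opening: 0.0848
grasp_force: 0.6
```

```bash
python3 -m jog '[{"rotation":[0,0,0],"translation":[1,0,0],"grip":85},{"rotation":[0,0,0],"translation":[2,0,0],"grip":85}]'; python3 -m jog '[{"rotation":[0,0,0],"translation":[1,0,0],"grip":85},{"rotation":[0,0,0],"translation":[1,0,0],"grip":85}]'
```

```text
time: 5.4
ee_pos: [0.6027, -0.1198, 0.0023]
tcp_rot: [180.0, 0.0, -4.2]
wrist_force: [-1.4, 1.1, -1.7]
opening: 0.0851
grasp_force: 0.6
time: 5.6
ee_pos: [0.6034, -0.1197, 0.0022]
tcp_rot: [-180.0, 0.0, -4.2]
wrist_force: [-3.9, -0.1, 1.2]
opening: 0.0846
grasp_force: 1.7
```

```bash
python3 -m jog '[{"rotation":[0,0,0],"translation":[-15,0,0],"grip":85},{"rotation":[0,0,0],"translation":[-40,0,10],"grip":85},{"rotation":[0,0,8],"translation":[-60,-10,50],"grip":60},{"rotation":[0,0,16],"translation":[-80,-40,90],"grip":40},{"rotation":[0,0,24],"translation":[-90,-80,110],"grip":20},{"rotation":[0,0,32],"translation":[-90,-120,110],"grip":8},{"rotation":[0,0,40],"translation":[-90,-140,110],"grip":8},{"rotation":[0,0,48],"translation":[-90,-160,110],"grip":8},{"rotation":[0,0,56],"translation":[-90,-180,110],"grip":8},{"rotation":[0,0,64],"translation":[-90,-180,110],"grip":8},{"rotation":[0,0,72],"translation":[-90,-180,110],"grip":8},{"rotation":[0,0,80],"translation":[-90,-180,110],"grip":8},{"rotation":[0,0,88],"translation":[-90,-180,110],"grip":8},{"rotation":[0,0,90],"translation":[-90,-180,110],"grip":8},{"rotation":[0,0,90],"translation":[-90,-180,110],"grip":8}]'
python3 - <<'E'
from m import *
print(measure("c3")[2])
E
```

```text
time: 7.1
ee_pos: [0.514, -0.3, 0.1125]
tcp_rot: [179.9, 0.0, 85.8]
wrist_force: [0.0, 0.5, -0.4]
opening: 0.0081
grasp_force: 0.0
{'block': ((638.1162109375, -121.95266723632812), (149.0557403564453, 50.72523498535156), 85.37789154052734), 'weight': ((472.2696838378906, 92.95238494873047), 37.45450973510742, np.int32(751))}
```

View pics/c3.png

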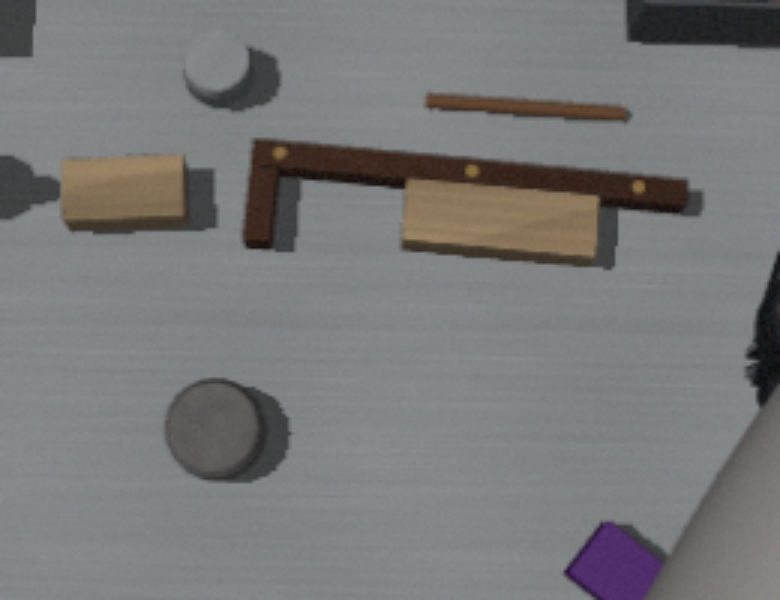

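The picture shows the block flush along the fence at (500,220), with a gap to the stop. The weight and the other things haven't moved. Next I'll push on the end.

```bash
python3 -m jog '[{"rotation":[0,0,0],"translation":[30,15,0],"grip":8},{"rotation":[0,0,0],"translation":[60,35,0],"grip":8},{"rotation":[0,0,0],"translation":[90,55,0],"grip":8},{"rotation":[0,0,0],"translation":[114,72,0],"grip":8},{"rotation":[0,0,0],"translation":[114,72,-30],"grip":8},{"rotation":[0,0,0],"translation":[114,72,-65],"grip":8},{"rotation":[0,0,0],"translation":[114,72,-90],"grip":8},{"rotation":[0,0,0],"translation":[114,72,-100],"grip":8},{"rotation":[0,0,0],"translation":[114,72,-100],"grip":8}]'
```

```text
time: 8.05
ee_pos: [0.627, -0.2276, 0.011]
tcp_rot: [-179.9, -0.0, 85.7]
wrist_force: [-1.2, 0.3, 1.2]
opening: 0.008
grasp_force: 0.0
```

```bash
python3 -m jog '[{"rotation":[0,0,0],"translation":[0.4,5,0],"grip":8},{"rotation":[0,0,0],"translation":[0.8,11,0],"grip":8},{"rotation":[0,0,0],"translation":[1.2,16,0],"grip":8},{"rotation":[0,0,0],"translation":[1.5,20,0],"grip":8},{"rotation":[0,0,0],"translation":[1.9,25,0],"grip":8},{"rotation":[0,0,0],"translation":[2.3,31,0],"grip":8},{"rotation":[0,0,0],"translation":[2.8,38,0],"grip":8},{"rotation":[0,0,0],"translation":[3.3,45,0],"grip":8},{"rotation":[0,0,0],"translation":[3.9,53,0],"grip":8},{"rotation":[0,0,0],"translation":[4.5,61,0],"grip":8},{"rotation":[0,0,0],"translation":[5.1,69,0],"grip":8},{"rotation":[0,0,0],"translation":[5.7,77,0],"grip":8},{"rotation":[0,0,0],"translation":[6.3,85,0],"grip":8},{"rotation":[0,0,0],"translation":[6.8,92,0],"grip":8},{"rotation":[0,0,0],"translation":[7.3,99,0],"grip":8},{"rotation":[0,0,0],"translation":[7.7,105,0],"grip":8},{"rotation":[0,0,0],"translation":[8.1,110,0],"grip":8},{"rotation":[0,0,0],"translation":[8.3,113,0],"grip":8},{"rotation":[0,0,0],"translation":[8.3,113,0],"grip":8}]'
python3 -m jog '[{"rotation":[0,0,0],"translation":[0.1,2,0],"grip":8},{"rotation":[0,0,0],"translation":[0.3,4,0],"grip":8}]'
```

```text
time: 9.95
ee_pos: [0.6359, -0.1141, 0.012]
tcp_rot: [-180.0, -0.0, 85.8]
wrist_force: [0.2, -0.5, 0.4]
opening: 0.0081
grasp_force: 0.0
time: 10.15
ee_pos: [0.636, -0.1108, 0.012]
tcp_rot: [-180.0, -0.0, 85.8]
wrist_force: [0.4, -1.4, -1.0]
opening: 0.008
grasp_force: 0.7
```

```bash
python3 -m jog '[{"rotation":[0,0,0],"translation":[0.1,2,0],"grip":8},{"rotation":[0,0,0],"translation":[0.1,2,0],"grip":8}]'
python3 -m jog '[{"rotation":[0,0,0],"translation":[0.1,1,0],"grip":8},{"rotation":[0,0,0],"translation":[0.1,2,0],"grip":8}]'
python3 - <<'E'
from m import *
print(measure("c4")[2], readout.get_obs()["wrist_force"])
E
```

```text
time: 10.35
ee_pos: [0.636, -0.1091, 0.012]
tcp_rot: [-180.0, 0.0, 85.8]
wrist_force: [-1.2, -4.1, -0.8]
opening: 0.0078
grasp_force: 2.0
time: 10.55
ee_pos: [0.6359, -0.109, 0.0121]
tcp_rot: [-180.0, 0.2, 85.7]
wrist_force: [-2.9, -17.6, 0.6]
opening: 0.0078
grasp_force: 8.5
{'block': ((646.693359375, 0.11584854125976562), (104.46891021728516, 49.61119079589844), 85.90655517578125), 'weight': ((472.3245544433594, 90.98506164550781), 37.343994140625, np.int32(760))} [ -2.28740601 -13.76262283   0.56239564]
```

View pics/c4.png

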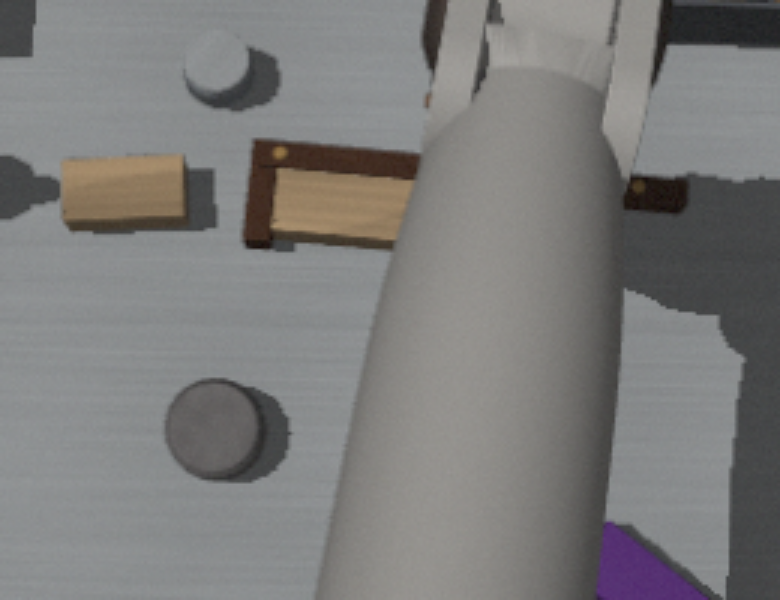

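The picture shows the block's left end against the stop at (272,205), and the force rose to 17 N. I'll retreat, then press the front face lightly to make it flush with the fence.

```bash
python3 -m jog '[{"rotation":[0,0,0],"translation":[-1,-8,0],"grip":8},{"rotation":[0,0,0],"translation":[-2,-25,10],"grip":8},{"rotation":[0,0,0],"translation":[-2,-25,55],"grip":8},{"rotation":[0,0,-8],"translation":[-10,-20,95],"grip":8},{"rotation":[0,0,-16],"translation":[-40,0,100],"grip":20},{"rotation":[0,0,-24],"translation":[-65,30,100],"grip":40},{"rotation":[0,0,-32],"translation":[-65,60,100],"grip":60},{"rotation":[0,0,-40],"translation":[-65,89,100],"grip":85},{"rotation":[0,0,-48],"translation":[-65,89,100],"grip":85},{"rotation":[0,0,-56],"translation":[-65,89,100],"grip":85},{"rotation":[0,0,-64],"translation":[-65,89,100],"grip":85},{"rotation":[0,0,-72],"translation":[-65,89,100],"grip":85},{"rotation":[0,0,-80],"translation":[-65,89,100],"grip":85},{"rotation":[0,0,-88],"translation":[-65,89,100],"grip":85},{"rotation":[0,0,-90],"translation":[-65,89,70],"grip":85},{"rotation":[0,0,-90],"translation":[-65,89,35],"grip":85},{"rotation":[0,0,-90],"translation":[-65,89,5],"grip":85},{"rotation":[0,0,-90],"translation":[-65,89,-9],"grip":85},{"rotation":[0,0,-90],"translation":[-65,89,-9],"grip":85}]'
python3 -m jog '[{"rotation":[0,0,0],"translation":[8,0,0],"grip":85},{"rotation":[0,0,0],"translation":[16,0,0],"grip":85},{"rotation":[0,0,0],"translation":[22,0,0],"grip":85},{"rotation":[0,0,0],"translation":[28,0,0],"grip":85},{"rotation":[0,0,0],"translation":[32,0,0],"grip":85},{"rotation":[0,0,0],"translation":[35,0,0],"grip":85},{"rotation":[0,0,0],"translation":[37,0,0],"grip":85}]'
```

```text
time: 12.5
ee_pos: [0.5698, -0.0298, 0.002]
tcp_rot: [-179.5, 0.2, -3.2]
wrist_force: [0.3, 0.8, -0.2]
opening: 0.085
grasp_force: 0.0
time: 13.2
ee_pos: [0.6079, -0.0302, 0.0032]
tcp_rot: [-179.5, 0.0, -3.1]
wrist_force: [-0.4, 0.1, -1.2]
opening: 0.0852
grasp_force: 0.4
```

```bash
python3 -m jog '[{"rotation":[0,0,-1.1],"translation":[0,0,0],"grip":85},{"rotation":[0,0,-1.1],"translation":[1,0,0],"grip":85},{"rotation":[0,0,-1.1],"translation":[2,0,0],"grip":85}]'
python3 -m jog '[{"rotation":[0,0,0],"translation":[1,0,0],"grip":85},{"rotation":[0,0,0],"translation":[1,0,0],"grip":85}]'
```

```text
time: 13.5
ee_pos: [0.6091, -0.0358, 0.0032]
tcp_rot: [-179.3, 0.0, -3.7]
wrist_force: [-1.9, -0.5, -0.4]
opening: 0.085
grasp_force: 0.7
time: 13.7
ee_pos: [0.6093, -0.0357, 0.0032]
tcp_rot: [-179.3, 0.1, -3.7]
wrist_force: [-5.6, -3.3, 3.3]
opening: 0.0851
grasp_force: 3.0
```

Run:
```python
from m import *
o=readout.get_obs(); print(np.round(o["q"],1),np.round(o["qd"],2),o["wrist_force"],o["ee_pos"])
```

```text
[ -3.7  15.   -3.8  71.3   0.7 180. ] [-0.05 -0.04 -0.12 -0.15  0.04  0.11] [-5.62014024 -3.30355388  3.33282597] [ 0.60931572 -0.03572758  0.00317003]
```

Joint 6 is at its range end here, so I'll turn the other way from now on (yaw 90, then 176). The block is pressed flush. Next I'll go round to the +y side of the weight.

```bash
python3 -m jog '[{"rotation":[0,0,2],"translation":[-10,0,0],"grip":85},{"rotation":[0,0,8],"translation":[-40,0,10],"grip":85},{"rotation":[0,0,16],"translation":[-50,0,50],"grip":85},{"rotation":[0,0,24],"translation":[-65,20,90],"grip":75},{"rotation":[0,0,32],"translation":[-80,55,105],"grip":65},{"rotation":[0,0,40],"translation":[-95,90,105],"grip":50},{"rotation":[0,0,48],"translation":[-110,125,105],"grip":50},{"rotation":[0,0,56],"translation":[-125,160,105],"grip":50},{"rotation":[0,0,64],"translation":[-137,193,105],"grip":50},{"rotation":[0,0,72],"translation":[-137,193,105],"grip":50},{"rotation":[0,0,80],"translation":[-137,193,105],"grip":50},{"rotation":[0,0,88],"translation":[-137,193,105],"grip":50},{"rotation":[0,0,93.7],"translation":[-137,193,105],"grip":50},{"rotation":[0,0,93.7],"translation":[-137,193,105],"grip":50},{"rotation":[0,0,93.7],"translation":[-137,193,105],"grip":50}]'
python3 - <<'E'
from m import *
print(measure("c5")[2],readout.get_obs()["q"].round(1))
E
```

```text
time: 15.2
ee_pos: [0.4735, 0.1577, 0.1084]
tcp_rot: [-179.3, -0.0, 89.9]
wrist_force: [-0.0, -0.3, -1.0]
opening: 0.0502
grasp_force: 0.0
{'block': ((645.4483642578125, -22.146316528320312), (149.20254516601562, 50.55720901489258), 85.89115142822266), 'weight': ((472.4321594238281, 91.10416412353516), 37.224918365478516, np.int32(762))} [ 18.3  -1.9 -10.6  82.1   0.2 108.4]
```

```bash
python3 -m jog '[{"rotation":[0,0,0],"translation":[-1,0,-40],"grip":50},{"rotation":[0,0,0],"translation":[-1,0,-75],"grip":50},{"rotation":[0,0,0],"translation":[-1,0,-95],"grip":50},{"rotation":[0,0,0],"translation":[-1,0,-103],"grip":50},{"rotation":[0,0,0],"translation":[-1,-5,-103],"grip":50},{"rotation":[0,0,0],"translation":[-1,-12,-103],"grip":50},{"rotation":[0,0,0],"translation":[-1,-19,-103],"grip":50},{"rotation":[0,0,0],"translation":[-1,-24,-103],"grip":50},{"rotation":[0,0,0],"translation":[-1,-29,-103],"grip":50},{"rotation":[0,0,0],"translation":[-1,-36,-103],"grip":50},{"rotation":[0,0,0],"translation":[-1,-44,-103],"grip":50},{"rotation":[0,0,0],"translation":[-1,-53,-103],"grip":50},{"rotation":[0,0,0],"translation":[-1,-62,-103],"grip":50},{"rotation":[0,0,0],"translation":[-1,-71,-103],"grip":50},{"rotation":[0,0,0],"translation":[-1,-80,-103],"grip":50},{"rotation":[0,0,0],"translation":[-1,-89,-103],"grip":50},{"rotation":[0,0,0],"translation":[-1,-98,-103],"grip":50},{"rotation":[0,0,0],"translation":[-1,-107,-103],"grip":50},{"rotation":[0,0,0],"translation":[-1,-113,-103],"grip":50},{"rotation":[0,0,0],"translation":[-1,-117,-103],"grip":50}]'
python3 - <<'E'
from m import *
print(measure("c6")[2])
E
```

```text
time: 17.25
ee_pos: [0.4729, 0.0408, 0.0061]
tcp_rot: [-179.3, -0.1, 90.0]
wrist_force: [0.3, 6.0, 4.3]
opening: 0.0499
grasp_force: 3.0
{'block': ((645.648681640625, -22.20538330078125), (148.8545684814453, 49.594200134277344), 86.08915710449219), 'weight': ((472.8272705078125, -16.35385513305664), 29.23231315612793, np.int32(144))}
```

```bash
python3 -m jog '[{"rotation":[0,0,0],"translation":[0,-5,0],"grip":50},{"rotation":[0,0,0],"translation":[0,-9,0],"grip":50},{"rotation":[0,0,0],"translation":[0,-9,0],"grip":50},{"rotation":[0,0,0],"translation":[0,5,0],"grip":50},{"rotation":[0,0,0],"translation":[0,25,5],"grip":50},{"rotation":[0,0,8],"translation":[-5,35,50],"grip":50},{"rotation":[0,0,16],"translation":[-30,40,95],"grip":50},{"rotation":[0,0,24],"translation":[-60,40,105],"grip":50},{"rotation":[0,0,32],"translation":[-80,30,105],"grip":50},{"rotation":[0,0,40],"translation":[-80,10,105],"grip":50},{"rotation":[0,0,48],"translation":[-80,-10,105],"grip":50},{"rotation":[0,0,56],"translation":[-80,-30,105],"grip":50},{"rotation":[0,0,64],"translation":[-80,-50,105],"grip":50},{"rotation":[0,0,72],"translation":[-80,-50,105],"grip":50},{"rotation":[0,0,80],"translation":[-80,-50,105],"grip":50},{"rotation":[0,0,85.8],"translation":[-80,-50,105],"grip":50},{"rotation":[0,0,85.8],"translation":[-80,-50,105],"grip":50},{"rotation":[0,0,85.8],"translation":[-80,-50,105],"grip":50}]'
python3 - <<'E'
from m import *
print(measure("c7")[2],readout.get_obs()["q"].round(1))
E
```

```text
time: 19.1
ee_pos: [0.3922, -0.0091, 0.11]
tcp_rot: [-179.2, -0.0, 175.7]
wrist_force: [-0.2, -0.1, -0.1]
opening: 0.0501
grasp_force: 0.0
{'block': ((645.6122436523438, -22.053443908691406), (149.5397491455078, 49.90792465209961), 85.93470001220703), 'weight': ((382.69244384765625, -237.196044921875), 8.747749328613281, np.int32(7))} [ -0.8 -17.6 -23.9  83.8  -0.8   3.5]
```

View pics/c7.png

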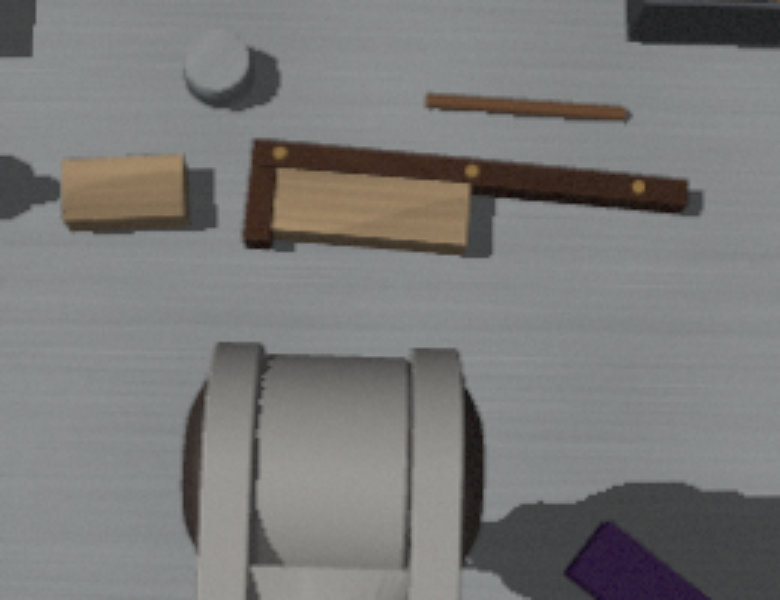

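The picture shows the block seated in the corner at (370,207), with the arm hiding the weight. I'll find the weight with the scene camera.

```bash
cat > s.py <<'E'
from h import *
def wt():
    im,d=imaging.camera("scene"); P=cloud("scene",d)
    for r in spotter.mark_of("scene","weight")[:2]: print("mark",r["confidence"],at_z("scene",r["uv"],0)[0].round(4))
    hsv=cv2.cvtColor(im,cv2.COLOR_RGB2HSV); X,Y,z=P[...,0],P[...,1],P[...,2]
    m=(z>.033)&(z<.044)&(X>.42)&(X<.63)&(Y>-.12)&(Y<.1)&(hsv[...,1]<70)&(d>0)
    n,l,s,c=cv2.connectedComponentsWithStats(m.astype(np.uint8)); i=1+np.argmax(s[1:,4])
    print("circ",cv2.minEnclosingCircle(P[l==i][:,:2].astype(np.float32)*1000),s[i,4]); return im
E
python3 - <<'E'
from s import *
im=wt(); cv2.imwrite("pics/s1.png",cv2.resize(im[120:320,180:460,::-1],None,fx=2.7,fy=2.7))
E
```

```text
mark 0.67 [ 0.4728 -0.0068  0.    ]
circ ((476.6885681152344, -10.191215515136719), 39.46928787231445) 537
```

View pics/s1.png

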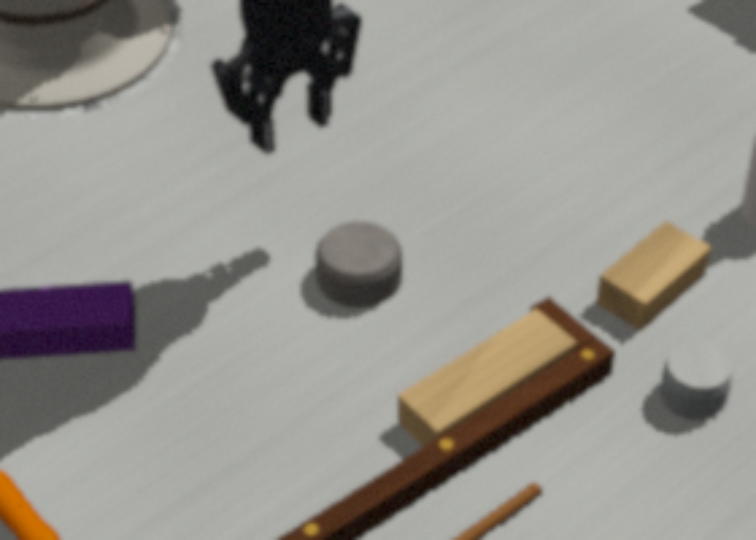

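The scene crop shows the weight standing free at (358,262) and the block in the corner at (490,370). The weight is at about (473, -8), directly in line with the block's middle along the fence normal. Now I'll do the final push.

```bash
python3 -m jog '[{"rotation":[0,0,0],"translation":[0,6,-40],"grip":50},{"rotation":[0,0,0],"translation":[0,6,-75],"grip":50},{"rotation":[0,0,0],"translation":[0,6,-95],"grip":50},{"rotation":[0,0,0],"translation":[0,6,-104],"grip":50},{"rotation":[0,0,0],"translation":[10,5.3,-104],"grip":50},{"rotation":[0,0,0],"translation":[22,4.4,-104],"grip":50},{"rotation":[0,0,0],"translation":[32,3.6,-104],"grip":50},{"rotation":[0,0,0],"translation":[38,3.2,-104],"grip":50},{"rotation":[0,0,0],"translation":[44,2.7,-104],"grip":50},{"rotation":[0,0,0],"translation":[51,2.2,-104],"grip":50},{"rotation":[0,0,0],"translation":[60,1.6,-104],"grip":50},{"rotation":[0,0,0],"translation":[69,0.9,-104],"grip":50},{"rotation":[0,0,0],"translation":[78,0.2,-104],"grip":50},{"rotation":[0,0,0],"translation":[87,-0.4,-104],"grip":50},{"rotation":[0,0,0],"translation":[96,-1.1,-104],"grip":50},{"rotation":[0,0,0],"translation":[105,-1.8,-104],"grip":50},{"rotation":[0,0,0],"translation":[114,-2.4,-104],"grip":50},{"rotation":[0,0,0],"translation":[123,-3.1,-104],"grip":50},{"rotation":[0,0,0],"translation":[130,-3.6,-104],"grip":50},{"rotation":[0,0,0],"translation":[135,-4,-104],"grip":50}]'
python3 - <<'E'
from s import *
wt(); print(readout.get_obs()["ee_pos"])
E
```

```text
time: 21.25
ee_pos: [0.5269, -0.0134, 0.0066]
tcp_rot: [-179.2, -0.1, 175.8]
wrist_force: [-8.1, 0.4, 6.8]
opening: 0.0501
grasp_force: 4.4
mark 0.91 [ 0.5587 -0.0204  0.    ]
circ ((556.6163330078125, -17.547170639038086), 49.42147445678711) 646
[ 0.52756115 -0.01343993  0.00658381]
```

```bash
python3 -m jog '[{"rotation":[0,0,0],"translation":[4,-0.3,0],"grip":50},{"rotation":[0,0,0],"translation":[8,-0.6,0],"grip":50},{"rotation":[0,0,0],"translation":[11,-0.8,0],"grip":50},{"rotation":[0,0,0],"translation":[13,-1,0],"grip":50}]'
python3 -m jog '[{"rotation":[0,0,0],"translation":[1,-0.1,0],"grip":50},{"rotation":[0,0,0],"translation":[2,-0.1,0],"grip":50}]'
python3 -m jog '[{"rotation":[0,0,0],"translation":[1,-0.1,0],"grip":50},{"rotation":[0,0,0],"translation":[1,-0.1,0],"grip":50}]'
```

```text
time: 21.75
ee_pos: [0.5397, -0.0143, 0.0065]
tcp_rot: [-179.2, -0.1, 175.8]
wrist_force: [-7.9, 0.8, 6.6]
opening: 0.0497
grasp_force: 4.5
time: 21.95
ee_pos: [0.5415, -0.0145, 0.0065]
tcp_rot: [-179.2, -0.1, 175.8]
wrist_force: [-8.7, 0.7, 6.2]
opening: 0.0499
grasp_force: 4.5
time: 22.15
ee_pos: [0.5426, -0.0146, 0.0065]
tcp_rot: [-179.2, -0.1, 175.8]
wrist_force: [-6.8, 0.4, 5.8]
opening: 0.05
grasp_force: 4.1
```

```bash
python3 -m jog '[{"rotation":[0,0,0],"translation":[1,-0.1,0],"grip":50},{"rotation":[0,0,0],"translation":[1,-0.1,0],"grip":50}]'
python3 -m jog '[{"rotation":[0,0,0],"translation":[1,-0.1,0],"grip":50},{"rotation":[0,0,0],"translation":[1,-0.1,0],"grip":50}]'
```

```text
time: 22.35
ee_pos: [0.5436, -0.0147, 0.0065]
tcp_rot: [-179.2, -0.1, 175.8]
wrist_force: [-7.7, 0.8, 5.8]
opening: 0.05
grasp_force: 4.1
time: 22.55
ee_pos: [0.5446, -0.0148, 0.0065]
tcp_rot: [-179.2, -0.1, 175.8]
wrist_force: [-7.0, 1.0, 5.9]
opening: 0.0499
grasp_force: 4.1
```

```bash
python3 -m jog '[{"rotation":[0,0,0],"translation":[1,-0.1,0],"grip":50},{"rotation":[0,0,0],"translation":[1,-0.1,0],"grip":50}]'
python3 -m jog '[{"rotation":[0,0,0],"translation":[1,-0.1,0],"grip":50},{"rotation":[0,0,0],"translation":[1,-0.1,0],"grip":50}]'
python3 - <<'E'
from m import *
im,P,o=measure("c8");print(o)
E
```

```text
time: 22.75
ee_pos: [0.5452, -0.0148, 0.0065]
tcp_rot: [-179.2, -0.1, 175.8]
wrist_force: [-8.5, 1.7, 7.1]
opening: 0.05
grasp_force: 5.2
time: 22.95
ee_pos: [0.5459, -0.0148, 0.0065]
tcp_rot: [-179.2, -0.2, 175.8]
wrist_force: [-11.5, 0.7, 7.4]
opening: 0.0505
grasp_force: 6.0
{'block': ((666.939453125, -229.94390869140625), (7.882753849029541, 7.832780838012695), 0.9165947437286377), 'weight': ((382.681640625, -237.09524536132812), 8.50729751586914, np.int32(7))}
```

View pics/c8.png

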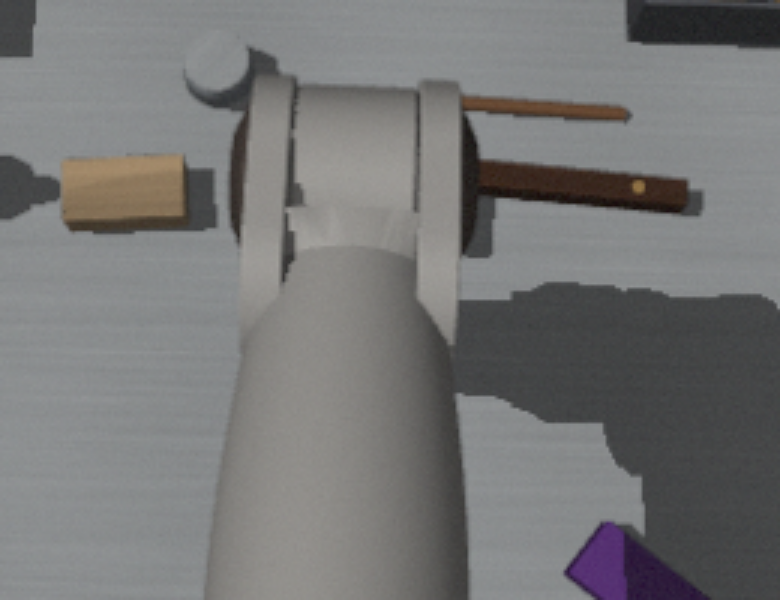

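The arm hides the work from above, but the force rise and the stalled motion show contact. One more millimetre, then I'll back off and look from clear of the scene.

```bash
python3 -m jog '[{"rotation":[0,0,0],"translation":[1,-0.1,0],"grip":50},{"rotation":[0,0,0],"translation":[1,-0.1,0],"grip":50}]'
python3 -m jog '[{"rotation":[0,0,0],"translation":[-3,0.2,0],"grip":50},{"rotation":[0,0,0],"translation":[-20,1.5,0],"grip":50},{"rotation":[0,0,0],"translation":[-60,4,5],"grip":50},{"rotation":[0,0,0],"translation":[-90,4,40],"grip":50},{"rotation":[0,0,0],"translation":[-110,-10,80],"grip":50},{"rotation":[0,0,0],"translation":[-120,-50,120],"grip":50},{"rotation":[0,0,0],"translation":[-140,-90,150],"grip":50},{"rotation":[0,0,0],"translation":[-160,-130,150],"grip":50},{"rotation":[0,0,0],"translation":[-180,-170,150],"grip":50},{"rotation":[0,0,0],"translation":[-200,-210,150],"grip":50},{"rotation":[0,0,0],"translation":[-210,-250,150],"grip":50},{"rotation":[0,0,0],"translation":[-210,-250,150],"grip":50},{"rotation":[0,0,0],"translation":[-210,-250,150],"grip":50},{"rotation":[0,0,0],"translation":[-210,-250,150],"grip":50}]'
python3 - <<'E'
from m import *
im,P,o=measure("c9");print(o)
b=np.array(o["block"][0]);w=np.array(o["weight"][0]);t=np.radians(o["block"][2]-90);R=np.array([[np.cos(t),-np.sin(t)],[np.sin(t),np.cos(t)]]);print(R.T@(w-b))
E
python3 -c "
from s import *
wt()"
```

```text
time: 23.2
ee_pos: [0.546, -0.0148, 0.0064]
tcp_rot: [-179.3, -0.3, 175.8]
wrist_force: [-14.4, 2.3, 11.1]
opening: 0.0499
grasp_force: 8.6
time: 24.6
ee_pos: [0.3387, -0.2647, 0.1564]
tcp_rot: [-179.2, 0.0, 175.9]
wrist_force: [0.6, 0.3, 0.3]
opening: 0.0499
grasp_force: 0.0
{'block': ((646.609130859375, -22.46088409423828), (149.0651092529297, 49.839839935302734), 85.34353637695312), 'weight': ((583.0127563476562, -15.393333435058594), 36.770057678222656, np.int32(740))}
[-63.96021795   1.88139405]
mark 0.95 [ 0.5856 -0.0144  0.    ]
mark 0.74 [0.7658 0.0906 0.    ]
circ ((586.6768188476562, -19.764066696166992), 37.08441162109375) 589
```

View pics/c9.png

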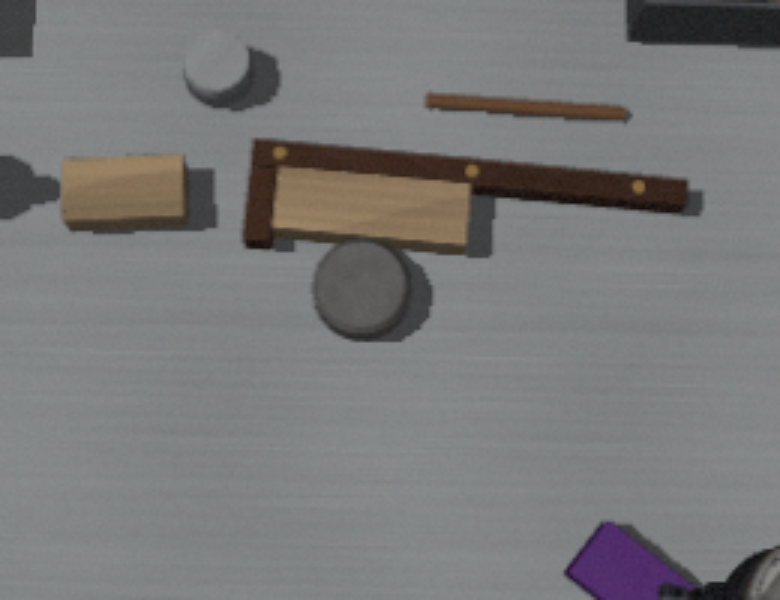

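Run:
```python
import cv2,numpy as np
for n in("c4","c7","c9"):
    g=cv2.imread(f"pics/{n}.png").astype(float).sum(2)
    print(n,[np.round(g[y-3:y+4,255:291:3].mean(0)).astype(int).tolist() for y in(180,200,220)])
    # subpixel edge
    e=[]
    for y in range(178,228,3):
        r=g[y,255:300]; t=(r[:10].mean()+r[-8:].mean())/2; e.append(255+np.argmax(r>t)-(r[np.argmax(r>t)]-t)/(r[np.argmax(r>t)]-r[np.argmax(r>t)-1]))
    print(np.mean(e).round(2))
```

```text
c4 [[149, 150, 148, 146, 136, 133, 129, 235, 346, 372, 373, 369], [148, 144, 142, 147, 145, 130, 240, 355, 384, 381, 384, 379], [143, 140, 137, 140, 142, 213, 295, 356, 390, 401, 399, 395]]
273.73
c7 [[141, 138, 140, 141, 136, 127, 120, 230, 336, 359, 360, 358], [139, 136, 139, 141, 142, 132, 231, 341, 369, 368, 369, 371], [144, 141, 134, 135, 141, 172, 279, 367, 389, 389, 388, 383]]
274.06
c9 [[134, 129, 130, 132, 128, 122, 116, 223, 328, 348, 349, 349], [128, 135, 137, 135, 125, 119, 204, 310, 350, 354, 355, 354], [133, 130, 127, 129, 135, 184, 289, 364, 378, 376, 375, 377]]
274.18
```

The block's end has shifted by at most about 0.3 mm since it was pressed against the stop. The weight touches the front face within 2 mm of its middle. The last crop shows the block in the corner at (370,207), the weight against it at (361,289), and the other things in view where they were. Handing in.

```bash
python3 -c "
from workcell import bot
print(bot.job_done())"
```

```text
the job is handed in; nothing more can be done
None
```

The job is handed in at about 25 s: the long maple block is seated in the jig corner, flat on the fence and against the stop, with the stone weight touching its front face about 2 mm from the middle.

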